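Set out the lantern parts in reverse for reassembly

ROBOT

A 6-joint arm with a two-finger parallel gripper is mounted at the origin on the work surface. World frame = base frame: x ahead of the robot, y to its left, z up, the work surface at z = 0. Lengths are in m, angles in rad, forces in N, time in s.
With the tool pointing down it reaches from about 0.3 to 0.85 m from the base axis. Payload 4.2 kg.
Tool frame: the origin (TCP) lies between the finger pads; the fingertips stand ahead of it and the grasp point (between the pads) lies 6 mm ahead of it (r.tip_extent is the z of the fingertips in the tool frame, in m); z points along the fingers, y is the line along which they close (so a half turn about z gives the same grasp; the last joint's range is limited). The gripper opens to 91 mm and grips with 3 to 60 N. Pads are 32 mm wide; open, the fingers measure 118 mm over their backs; the gripper's body (76 mm by 178 mm) begins 60 mm behind the grasp point.
Start: joints at [-1.169, 0.32, 1.565, -0, 1.257, -0.02], TCP at [0.235, -0.525, 0.2] pointing down, gripper open.
Joint ranges: [-3.11, 3.11], [-0.84, 2.01], [0.21, 2.61], [-1.34, 4.49], [0.05, 2.63], [-2.56, 2.56]. Speed limits (rad/s): [2.57, 2.57, 3.14, 3.14, 3.14, 3.14].

INTERFACE

Orientations are given as a unit quaternion [w, x, y, z].
In Python, from workcell import telemetry, vision, r gives the robot as it stands.
- The arm moves only by the shell command python3 -m handwheel 'ROWS' [FORCE]. ROWS is a JSON object of lists of equal length, an entry for each row: "twist": the turn, a rotation vector about the world's x, y, z each as a share of 5 degrees, from -1 to 1, a list of three; "slide": the shift along the world's x, y, z each as a share of 150 mm, from -1 to 1, a list of three; "claw": the opening, from 0 (shut) to 1 (fully open). In form: {"twist": [[wx, wy, wz], ...], "slide": [[dx, dy, dz], ...], "claw": [claw, ...]}. A call has 1 to 12 rows; each row shifts and turns the commanded pose from where the row before left it; what a row does not reach is not made up. A row lasts 1/12 s, in which the tool goes at most 41.7 mm and 7.16 degrees, less where a joint would pass 70% of its speed; a pose out of reach is approached as far as the arm can. A call with a number of a shift or a turn outside -1 to 1 is refused whole. A call with a gripper value outside its range is refused whole. The fingers move at their own pace and stop on an object; FORCE is the grip in N (left out, the last holds). Time passes only in rows, so rows that do not move let the fingers close. It gives the time, the measured TCP pose, the force, the opening and the grip force at its end, in the units of the state.
- telemetry.read_state(): the state, without advancing time (a new reading comes with each control period).
- vision.capture(name): name is "scene" or "top" or "wrist"; returns a dict with "frame" (420x560x3 uint8, red, green, blue), "vfov" (degrees; the focal length in pixels is half the picture's height over the tangent of half this angle, whatever the lens; pixels are square), "cx", "cy" (the principal point, pixels), "dist_coeffs" ([k1, k2, p1, p2, k3] as OpenCV has them; the pictures are not rectified), "R" (3x3) and "t" (3): a world point X has camera coordinates R X + t. Camera axes: x right, y down, z forward; pixel columns grow to the right and rows downward; lengths in m; the calibration is good to about 2 mm. A picture is of the moment at which its call begins. There is no depth.
- r.job_done(): hands the job in; it is judged then, once.
Trained networks look in a picture, given as the dict that the camera call returned (one of the last four; its "shot" number tells which), for a name from the list of things; names that differ only in an ending like _2 or _b are one class to them, and where a whole thing is asked for, a point or a joint stands for the part that bears it (a point fixed in the world has none). Each returns a list of dicts, best first, with "p" (0 to 1); they miss things now and then, are a little off and sometimes report something else, mostly with a low value. They report only what shows in the picture. A call takes as long as a camera call. They do not tell look-alikes from the thing itself.
- vision.look_for(picture, label): "at" ([column, row] as shares, 0 to 1, of the picture: columns of its width, rows of its height, amid what is visible of it).
- vision.regions_of(picture, label): "region" (420x560 bool, what is visible of it) and "at" ([column, row] as shares, 0 to 1, of the picture: columns of its width, rows of its height, amid what is visible of it).
- vision.place_of(picture, label): "at" ([column, row] as shares, 0 to 1, of the picture: columns of its width, rows of its height: a listed point, or the origin of a listed thing).
The state is a dict: "time": time; "joint_pos": joint angles; "qvel": joint speeds; "joint_torque": joint torques, N m; "tool_pos": TCP position; "eef_rot": TCP orientation; "contact_force": force on the tool from outside, world axes, zero at the start; "ft_torque": the same for the moment, N m; "finger_gap": finger opening in m; "grasp_force": force on a finger pad.
Only numpy, scipy, OpenCV 4.12 (cv2) and the standard library are available. Lean on these libraries where they do the work, as an engineer would, in place of code of your own. Each camera call takes 0.05 s, during which the arm holds its last target. There are 200 camera calls.

TASK

The dismantled lantern's four brass parts stand in a row on the wooden tray. Move them to the grey rail in reverse order: the part nearest the loop handle on the tray goes in the pocket farthest from the rail's loop handle, and so on along the row. Tip none over; leave each upright, foot flat down in its own pocket.

Things in the scene. Friction and masses are not known exactly. Their poses are not given: they have to be found in the camera images.
- tray: Fixed light-wood board 286x70x12 mm with a row of four steel dishes and, at one end only, a black loop handle across it, 38 mm high. Origin: underside, middle of the row. x runs along the row, +x towards the handle end (board x -135 to +151, handle at x +144). Dish centres x = -99, -33, 33, 99, y = 0. Any yaw; left or right of the robot.
- rail: Fixed grey board, size, handle (at +x), origin and axes as the tray, with four dark steel pockets at x = -99, -33, 33, 99 mm, y = 0, empty at the start. Pocket: round dish 54 mm inside, 60 mm outside diameter, floor 15 mm and rim 20 mm above the origin. Any yaw; on the other side from the tray.
- cap: Filler cap: round brass drum 36 mm diameter, 26 mm high, with a pip (12 mm diameter, 6 mm high) on top; the lowest, broadest part. 100 g. Origin: centre of the foot's underside, z up. Loose, stands in its dish.
- burner: Burner: brass, foot 34 mm diameter x 6, drum 26 mm diameter from 6 to 36 mm height, dome to 48. A thin spindle sticks out level to the part's +x at 26 mm height, with a 14 mm wheel at its end, 28 mm from the axis; it starts within 0.3 rad of the tray's +x. Grip the drum across the spindle. 90 g. Origin: centre of the foot's underside, z up. Loose, stands in its dish.
- tube: Chimney tube: open upright brass tube 30 mm outside, 24 mm bore, 45 mm high, closed below by a foot 36 mm diameter x 5 mm. 70 g. Origin: centre of the foot's underside, z up. Loose, stands in its dish.
- nut: Union nut: brass, round foot 34 mm diameter x 6 mm, hexagon 28 mm across flats from 6 to 26 mm height (two flats face the part's +x and -x), stub 16 mm diameter up to 36 mm. 120 g. Origin: centre of the foot's underside, z up. Loose, stands in its dish.
- dish_cap: Steel dish fixed on the tray in which the cap starts: 54 mm inside, 60 mm outside diameter. Origin: centre of its underside, 12 mm above the table; floor 3 mm, rim 8 mm above that. All four look alike; their order is shuffled. It never moves, so it still marks the cap's first place later.
- dish_burner: Steel dish fixed on the tray in which the burner starts: 54 mm inside, 60 mm outside diameter. Origin: centre of its underside, 12 mm above the table; floor 3 mm, rim 8 mm above that. All four look alike; their order is shuffled. It never moves, so it still marks the burner's first place later.
- dish_tube: Steel dish fixed on the tray in which the tube starts: 54 mm inside, 60 mm outside diameter. Origin: centre of its underside, 12 mm above the table; floor 3 mm, rim 8 mm above that. All four look alike; their order is shuffled. It never moves, so it still marks the tube's first place later.
- dish_nut: Steel dish fixed on the tray in which the nut starts: 54 mm inside, 60 mm outside diameter. Origin: centre of its underside, 12 mm above the table; floor 3 mm, rim 8 mm above that. All four look alike; their order is shuffled. It never moves, so it still marks the nut's first place later.
There are look-alikes about, which are no part of the job. What is shaped like the burner but pink or red is not meant. Leave any green look-alike of the nut alone.

How it is judged:
By the outcome, as a careful person would: the job done as asked, in the order asked, and still so for the second after the job is handed in, with the robot touching nothing.
It also fails if it takes over 102 s, if anything falls off the work surface, if the arm or the gripper's body presses on something with over 40 N, if the wrist force passes 120 N, or if a joint passes its speed limit or range.

## Working session

There is one attempt and no reset: what is moved stays moved. The work goes in short steps, Python scripts to look and compute and a shell command to move; the robot and the scene stay as the last step left them, time stands still between calls to the robot, and variables do not carry over. Pictures are saved under pics/ and viewed, at most 14 in all, crops included, and the job is handed in when it is done.

```bash
mkdir -p pics; ls
cat > h.py <<'E'
import numpy as np, cv2
from workcell import telemetry, vision, r
def K(p):
    f=210/np.tan(np.radians(p["vfov"])/2); return np.array([[f,0,p["cx"]],[0,f,p["cy"]],[0,0,1]])
def at_z(p,uv,z):
    n=cv2.undistortPoints(np.array([[uv]],float),K(p),np.array(p["dist_coeffs"]))[0,0]
    R=np.array(p["R"]);t=np.array(p["t"]); d=R.T@[n[0],n[1],1]; c=-R.T@t
    return c+d*(z-c[2])/d[2]
def proj(p,X):
    return cv2.projectPoints(np.array([X],float).reshape(-1,1,3),cv2.Rodrigues(np.array(p["R"]))[0],np.array(p["t"]),K(p),np.array(p["dist_coeffs"]))[0][:,0]
def save(p,n): cv2.imwrite(f"pics/{n}.png",p["frame"][:,:,::-1])
E
python3 - <<'E'
from h import *
for c in("scene","top"):
    p=vision.capture(c); save(p,c+"0")
    Z=dict(tray=0,rail=0,cap=.015,burner=.015,tube=.015,nut=.015,dish_cap=.012,dish_burner=.012,dish_tube=.012,dish_nut=.012)
    print(c, -np.array(p["R"]).T@p["t"])
    for n,z in Z.items():
        for d in vision.place_of(p,n)[:4]:
            if d["p"]>.2:
                uv=np.array(d["at"])*[560,420]; print(n,round(d["p"],2),uv.round(),at_z(p,uv,z).round(3)[:2])
s=telemetry.read_state(); print(s, r.tip_extent)
E
```

```text
pics
scene [ 1.16139904 -0.07850637  0.79374882]
tray 0.67 [200. 212.] [ 0.521 -0.198]
rail 0.94 [406. 210.] [0.547 0.21 ]
cap 0.62 [219. 174.] [ 0.436 -0.161]
burner 0.87 [161. 308.] [ 0.737 -0.257]
burner 0.74 [178. 246.] [ 0.611 -0.235]
burner 0.57 [116. 244.] [ 0.599 -0.352]
tube 0.67 [205. 195.] [ 0.491 -0.187]
nut 0.76 [187. 223.] [ 0.558 -0.22 ]
nut 0.62 [268. 239.] [ 0.606 -0.068]
dish_cap 0.8 [215. 172.] [ 0.426 -0.169]
dish_burner 0.56 [179. 249.] [ 0.615 -0.234]
dish_burner 0.49 [216. 173.] [ 0.43  -0.166]
dish_tube 0.54 [202. 198.] [ 0.494 -0.194]
dish_nut 0.8 [189. 220.] [ 0.549 -0.217]
top [ 0.5183114  -0.01945706  0.82626774]
tray 0.83 [351. 235.] [ 0.526 -0.205]
rail 0.74 [150. 223.] [0.55  0.212]
cap 0.68 [335. 281.] [ 0.433 -0.17 ]
burner 0.75 [420. 205.] [ 0.59 -0.35]
burner 0.69 [376. 142.] [ 0.723 -0.259]
burner 0.57 [368. 195.] [ 0.61  -0.239]
tube 0.75 [344. 251.] [ 0.493 -0.188]
tube 0.48 [348. 236.] [ 0.525 -0.196]
tube 0.43 [367. 195.] [ 0.61  -0.236]
nut 0.68 [355. 218.] [ 0.561 -0.212]
nut 0.56 [288. 206.] [ 0.587 -0.072]
dish_cap 0.65 [334. 282.] [ 0.43  
[... 215 characters left out ...]
1.16901470e+00,  3.19607540e-01,  1.56451851e+00,  2.46232244e-06,
        1.25738328e+00, -1.99745053e-02]), 'qvel': array([-7.48052452e-04, -3.02970116e-04, -3.00999864e-04, -2.97857863e-04,
        2.41457662e-03,  8.88531211e-05]), 'joint_torque': array([-1.14026516e-04, -4.12366855e+01, -2.32228696e+01,  7.26460386e-02,
        3.75162077e-02, -3.94730947e-06]), 'tool_pos': array([ 0.23540428, -0.52461998,  0.19966441]), 'eef_rot': array([4.06837349e-05, 9.77847574e-01, 2.09318225e-01, 9.05528985e-06]), 'contact_force': array([-0.4684353 ,  0.95767492,  0.27632497]), 'ft_torque': array([-0.04594216,  0.01958267, -0.01287772]), 'grasp_force': 0.0, 'finger_gap': 0.09148963959193698} 0.025
```

View both.

View pics/scene0.png

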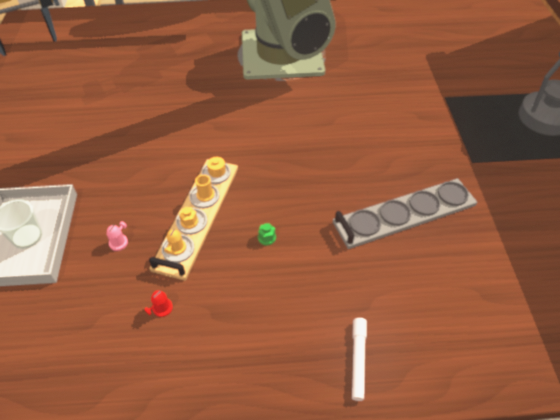

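View pics/top0.png

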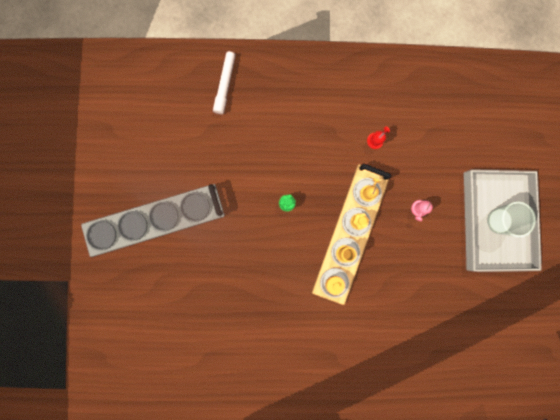

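Tray: row on the right, handle at top-view (375,171). From the handle the parts are burner (368,195), nut (355,218), tube (344,251) and cap (335,281). The red (376,138) and pink (420,208) burners and the green nut (288,203) stand off the tray, so they are look-alikes. The rail handle is at (216,200), and the far pocket is at (102,235).

Next I move over the tray for a wrist view.

```bash
python3 -m handwheel '{"twist":[[0,0,1],[0,0,1],[0,0,1],[0,0,1],[0,0,1],[0,0,1],[0,0,1],[0,0,1],[0,0,1],[0,0,1],[0,0,1],[0,0,1]],"slide":[[0.08,0.09,0.05],[0.08,0.09,0.05],[0.08,0.09,0.05],[0.08,0.09,0.05],[0.08,0.09,0.05],[0.08,0.09,0.05],[0.08,0.09,0.05],[0.08,0.09,0.05],[0.08,0.09,0.05],[0.08,0.09,0.05],[0.08,0.09,0.05],[0.08,0.09,0.05]],"claw":[1,1,1,1,1,1,1,1,1,1,1,1]}' 20
python3 -m handwheel '{"twist":[[0,0,1],[0,0,1],[0,0,1],[0,0,1],[0,0,1],[0,0,1],[0,0,1],[0,0,1],[0,0,1],[0,0,1],[0,0,1],[0,0,1]],"slide":[[0.08,0.09,0.04],[0.08,0.09,0.04],[0.08,0.09,0.04],[0.08,0.09,0.04],[0.08,0.09,0.04],[0.08,0.09,0.04],[0.08,0.09,0.04],[0.08,0.09,0.04],[0.08,0.09,0.04],[0.08,0.09,0.04],[0.08,0.09,0.04],[0.08,0.09,0.04]],"claw":[1,1,1,1,1,1,1,1,1,1,1,1]}'
python3 -m handwheel '{"twist":[[0,0,1],[0,0,1],[0,0,1],[0,0,0.4],[0,0,0]],"slide":[[0,0,0],[0,0,0],[0,0,0],[0,0,0],[0,0,0]],"claw":[1,1,1,1,1]}'
python3 - <<'E'
from h import *
p=vision.capture("wrist"); save(p,"w0")
print(-np.array(p["R"]).T@p["t"],p["R"])
for n,z in dict(tray=0,cap=.015,burner=.015,tube=.015,nut=.015,dish_cap=.012,dish_burner=.012,dish_tube=.012,dish_nut=.012).items():
    for d in vision.place_of(p,n)[:3]:
        if d["p"]>.2:
            uv=np.array(d["at"])*[560,420]; print(n,round(d["p"],2),uv.round(),at_z(p,uv,z).round(4)[:2])
E
```

```text
time: 2.1
tool_pos: [0.3799, -0.3619, 0.2901]
eef_rot: [0.0, 0.741, 0.672, 0.0]
contact_force: [0.8, -0.4, 0.4]
finger_gap: 0.091
grasp_force: 0.0
time: 3.1
tool_pos: [0.5239, -0.1998, 0.362]
eef_rot: [0.0, 0.306, 0.952, 0.0]
contact_force: [0.5, -0.0, 0.1]
finger_gap: 0.0911
grasp_force: 0.0
time: 3.52
tool_pos: [0.5235, -0.2005, 0.3616]
eef_rot: [-0.0, 0.163, 0.987, 0.0]
contact_force: [0.7, 0.5, 0.3]
finger_gap: 0.0908
grasp_force: 0.0
[ 0.45363997 -0.17779696  0.54683803] [[ 0.3219743   0.94674762  0.00121881]
 [ 0.91387854 -0.31113179  0.26081224]
 [ 0.24730258 -0.082861   -0.96538878]]
tray 0.61 [280. 171.] [ 0.5208 -0.1982]
cap 0.62 [282. 114.] [ 0.425  -0.1618]
burner 0.74 [276. 225.] [ 0.6155 -0.2382]
burner 0.51 [212. 227.] [ 0.5795 -0.3569]
tube 0.62 [279. 157.] [ 0.494  -0.1912]
nut 0.85 [278. 192.] [ 0.5552 -0.2142]
nut 0.82 [356. 186.] [ 0.59  -0.073]
dish_cap 0.59 [279. 120.] [ 0.4328 -0.1701]
dish_burner 0.88 [277. 223.] [ 0.6118 -0.2366]
dish_tube 0.71 [280. 153.] [ 0.4877 -0.1877]
dish_nut 0.93 [278. 191.] [ 0.5533 -0.2128]
dish_nut 0.31 [280. 158.] [ 0.4971 -0.1911]
dish_nut 0.28 [495. 116.] [0.5477 0.2056]
```

View pics/w0.png

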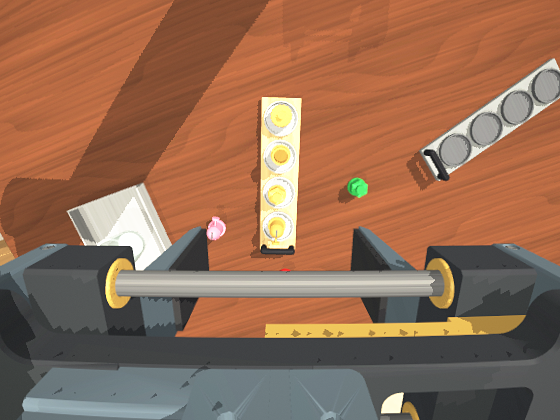

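Wrist view: tray upright at columns 262-300, with cap (281,118), tube (281,156), nut (278,192) and burner (277,225) from top to bottom. The rail is at upper right. I'll fit both boards and check the overlays.

```bash
cat > fit.py <<'E'
from h import *
from scipy.optimize import least_squares
ps=[vision.capture(c) for c in("top","wrist","scene")]
def board(xs): return np.array(xs)
def fit(name,g,labels):
    # outline+dish points: network points + region outlines
    obs=[]
    for p in ps:
        for d in vision.regions_of(p,name)[:1]:
            obs.append((p,d["region"]))
            print(name,d["p"],d["region"].sum())
    return obs
def circ(w,xs,z,rad,n=40):
    a=np.linspace(0,2*np.pi,n); c,s=np.cos(w[2]),np.sin(w[2]); out=[]
    for x in xs:
        L=np.c_[x+rad*np.cos(a),rad*np.sin(a)]; out.append(np.c_[L@np.array([[c,s],[-s,c]])+w[:2],np.full(n,z)])
    return out
X=[-.099,-.033,.033,.099]
def edges(p):
    g=cv2.GaussianBlur(cv2.cvtColor(p["frame"],cv2.COLOR_RGB2GRAY),(0,0),1.0).astype(float)
    return np.hypot(cv2.Sobel(g,6,1,0),cv2.Sobel(g,6,0,1))
E_=[edges(p) for p in ps]
def outline(w):
    n=60;c,s=np.cos(w[2]),np.sin(w[2])
    q=[(-.135,-.035),(.13,-.035)],[(-.135,.035),(.13,.035)],[(-.135,-.035),(-.135,.035)]
    L=np.vstack([np.linspace(a,b,n if a[0]!=b[0] else 20) for a,b in q])
    return np.c_[L@np.array([[c,s],[-s,c]])+w[:2],np.full(len(L),.012)]
def score(w,use=(0,1)):
    t=0
    for i in use:
        P=np.vstack([outline(w)]+circ(w,X,.020,.030))
        uv=proj(ps[i],P).astype(np.float32)
        t+=cv2.remap(E_[i].astype(np.float32),uv[:,0][None],uv[:,1][None],1).clip(0,150).mean()
    return -t
from scipy.optimize import differential_evolution as DE
res={}
for name,w0 in dict(tray=(.522,-.202,-.33),rail=(.548,.211,-1.31)).items():
    for use in ((0,),(1,),(0,1,2)):
        s=DE(score,[(w0[0]-.015,w0[0]+.015),(w0[1]-.015,w0[1]+.015),(w0[2]-.12,w0[2]+.12)],args=(use,),seed=1,maxiter=60)
        print(name,use,s.x.round(4),s.fun)
    res[name]=s.x
np.save("fit.npy",np.array([res["tray"],res["rail"]]))
tiles=[]
for i,k in((0,"tray"),(1,"tray"),(0,"rail"),(1,"rail")):
    w=res[k]; c0=proj(ps[i],[[w[0],w[1],.01]])[0].astype(int)
    x0=int(np.clip(c0[0]-85,0,560-170)); y0=int(np.clip(c0[1]-75,0,420-150)); m=4 if 0 else 2.35
    im=cv2.resize(ps[i]["frame"][y0:y0+127,x0:x0+170],None,fx=2.35,fy=2.35,interpolation=cv2.INTER_CUBIC) if 0 else cv2.resize(ps[i]["frame"][y0:y0+150,x0:x0+170],(400,300),interpolation=2)
    for P in [outline(w)]+circ(w,X,.020,.030):
        for u in proj(ps[i],P):
            q=((u-[x0,y0])*[400/170,2]).astype(int); cv2.circle(im,tuple(int(v) for v in q),0,(0,0,255),-1)
    tiles.append(im)
cv2.imwrite("pics/fit.png",np.vstack([np.hstack(tiles[:2]),np.hstack(tiles[2:])])[:,:,::-1])
E
python3 fit.py
```

```text
tray (0,) [ 0.5206 -0.1992 -0.3191] -91.13121032714844
tray (1,) [ 0.5259 -0.2047 -0.3576] -96.82695007324219
tray (0, 1, 2) [ 0.5235 -0.2023 -0.3478] -285.1773376464844
rail (0,) [ 0.5537  0.2102 -1.2688] -119.1963119506836
rail (1,) [ 0.554   0.2091 -1.2657] -129.36932373046875
rail (0, 1, 2) [ 0.5544  0.2093 -1.2674] -343.0332336425781
```

View pics/fit.png

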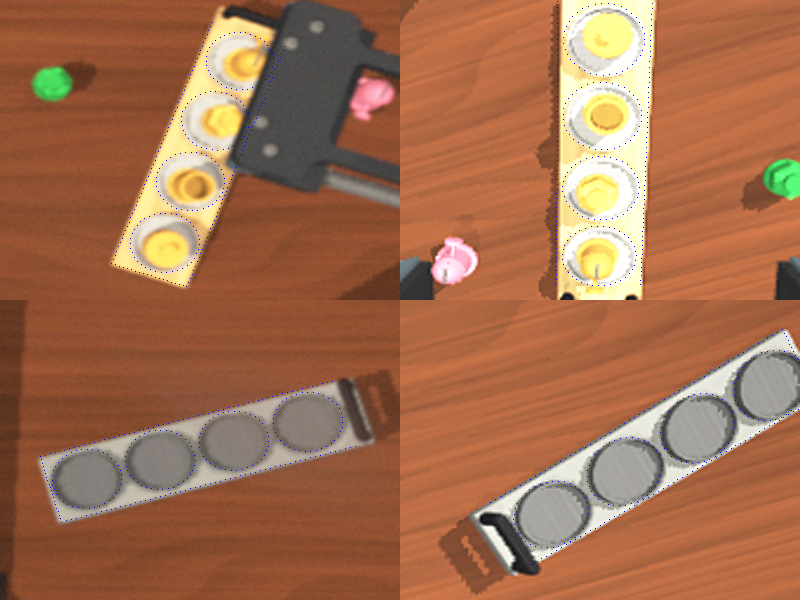

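Fits agree to within a few mm, and the overlays match both boards. Next I locate the parts by silhouette and take an enlarged crop for the nut and burner yaw.

```bash
cat > parts.py <<'E'
from h import *
from scipy.optimize import differential_evolution as DE
a=np.linspace(0,2*np.pi,25)[:-1]; W=np.load("fit.npy")
def cyl(r,z0,z1,cx=0): return np.vstack([np.c_[cx+r*np.cos(a),r*np.sin(a),0*a+z] for z in(z0,z1)])
wh=np.c_[0*a+.028,.007*np.cos(a),.026+.007*np.sin(a)]
S=dict(cap=[cyl(.018,0,.026),cyl(.006,.026,.032)],tube=[cyl(.018,0,.005),cyl(.015,0,.045)],nut=[cyl(.017,0,.006),cyl(.0155,.006,.026),cyl(.008,.026,.036)],
 burner=[cyl(.017,0,.006),np.vstack([cyl(.013,.006,.036),cyl(.008,.044,.048)]),wh,np.vstack([[.01,0,.026],[.028,0.001,.026],[.028,-.001,.026]])])
SL=dict(burner=.099,nut=.033,tube=-.033,cap=-.099)
def sil(p,n,x,y,z,yaw,sc=1):
    m=np.zeros((420*2,560*2),np.uint8); c,s=np.cos(yaw),np.sin(yaw)
    for P in S[n]:
        Q=P@np.array([[c,s,0],[-s,c,0],[0,0,1]])+[x,y,z]
        cv2.fillConvexPoly(m,cv2.convexHull((proj(p,Q)*2+.5).astype(np.int32)),1)
    return m
def locate(n,b,slot,cams):
    w=W[b]; x0=w[0]+slot*np.cos(w[2]); y0=w[1]+slot*np.sin(w[2]); ps=[]
    for p in cams:
        for d in vision.regions_of(p,n):
            if d["p"]<.2: continue
            uv=np.array(d["at"])*[560,420]
            if np.linalg.norm(uv-proj(p,[[x0,y0,.035]])[0])<14:
                ps.append((p,cv2.resize(d["region"].astype(np.uint8),(1120,840),interpolation=0))); break
    def f(v):
        t=0
        for p,g in ps:
            m=sil(p,n,v[0],v[1],.015,v[2]); t+=(m&g).sum()/(m|g).sum()
        return -t/len(ps)
    if not ps: return None
    yb=.5 if n=="burner" else .001
    s=DE(f,[(x0-.014,x0+.014),(y0-.014,y0+.014),(w[2]-yb,w[2]+yb)],seed=1,maxiter=25,popsize=10)
    d=s.x[:2]-[x0,y0]; c,q=np.cos(w[2]),np.sin(w[2])
    print(n,len(ps),s.x.round(4),"IoU",round(-s.fun,2),"slot",round(x0,4),round(y0,4),"off in board mm",(1e3*np.array([d[0]*c+d[1]*q,-d[0]*q+d[1]*c])).round(1))
    return s.x
if __name__=="__main__":
    w=vision.capture("wrist"); s=vision.capture("scene")
    for n in SL:
        for C in([w],[s]): locate(n,0,SL[n],C)
    t=[]
    for p,n in((w,"nut"),(s,"nut"),(w,"burner"),(s,"burner")):
        x=W[0][:2]+SL[n]*np.array([np.cos(W[0][2]),np.sin(W[0][2])]); u=proj(p,[[*x,.03]])[0].astype(int)
        t.append(cv2.resize(p["frame"][u[1]-22:u[1]+22,u[0]-30:u[0]+30],(400,293),interpolation=2))
    cv2.imwrite("pics/parts.png",np.vstack([np.hstack(t[:2]),np.hstack(t[2:])])[:,:,::-1])
E
python3 parts.py
```

```text
burner 1 [ 0.6151 -0.2362 -0.3722] IoU 0.94 slot 0.6166 -0.236 off in board mm [-1.4 -0.7]
nut 1 [ 0.5564 -0.2172 -0.3486] IoU 0.92 slot 0.5546 -0.2135 off in board mm [ 3.  -2.8]
nut 1 [ 0.5561 -0.216  -0.3483] IoU 0.88 slot 0.5546 -0.2135 off in board mm [ 2.3 -1.8]
tube 1 [ 0.4912 -0.1878 -0.3479] IoU 0.9 slot 0.4925 -0.191 off in board mm [-2.4  2.6]
tube 1 [ 0.4903 -0.1862 -0.3473] IoU 0.95 slot 0.4925 -0.191 off in board mm [-3.7  3.8]
cap 1 [ 0.4295 -0.1656 -0.3477] IoU 0.96 slot 0.4305 -0.1685 off in board mm [-1.9  2.5]
cap 1 [ 0.4309 -0.1635 -0.3473] IoU 0.86 slot 0.4305 -0.1685 off in board mm [-1.3  4.9]
```

View pics/parts.png

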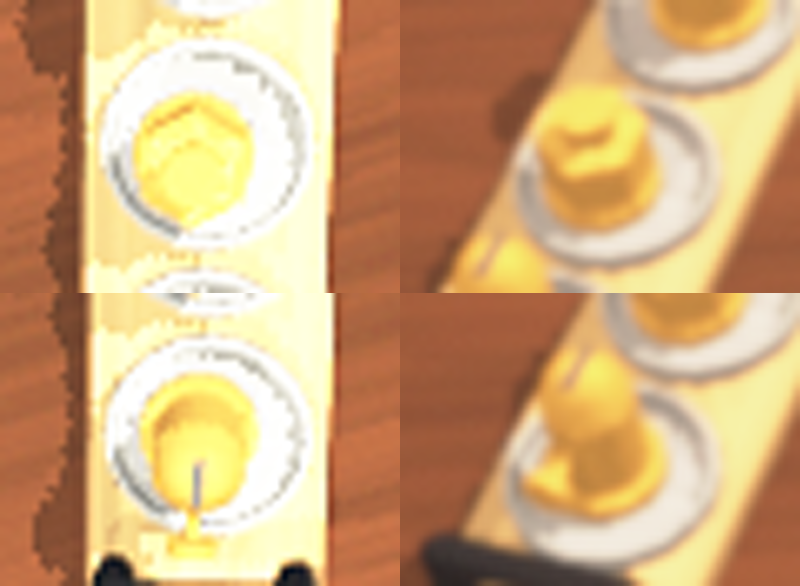

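The crop shows the nut with corners along the row, so its flats face across it. The burner spindle points almost straight at the handle with a slight lean. Gripping across the row suits both, so I start with the burner.

```bash
python3 -m handwheel '{"twist":[[0,0,-0.6],[0,0,0],[0,0,0],[0,0,0],[0,0,0],[0,0,0],[0,0,0],[0,0,0],[0,0,0],[0,0,0],[0,0,0],[0,0,0]],"slide":[[0.076,-0.03,-0.2],[0.076,-0.03,-0.2],[0.076,-0.03,-0.2],[0.076,-0.03,-0.2],[0.076,-0.03,-0.2],[0.076,-0.03,-0.2],[0.076,-0.03,-0.2],[0.078,-0.03,-0.2],[0,0,-0.15],[0,0,-0.15],[0,0,-0.1],[0,0,-0.07]],"claw":[1,1,1,1,1,1,1,1,1,1,1,1]}' 20
python3 -m handwheel '{"twist":[[0,0,0],[0,0,0]],"slide":[[0,0,0],[0,0,0]],"claw":[1,1]}'
python3 -m handwheel '{"twist":[[0,0,0],[0,0,0],[0,0,0],[0,0,0],[0,0,0],[0,0,0],[0,0,0],[0,0,0]],"slide":[[0,0,0],[0,0,0],[0,0,0],[0,0,0],[0,0,0],[0,0,0],[0,0,0],[0,0,0]],"claw":[0.2,0.2,0.2,0.2,0,0,0,0]}'
```

```text
time: 5.67
tool_pos: [0.614, -0.2362, 0.0488]
eef_rot: [-0.002, 0.189, 0.982, 0.0]
contact_force: [0.1, -0.7, -0.6]
finger_gap: 0.0912
grasp_force: 0.0
time: 5.83
tool_pos: [0.615, -0.2367, 0.0512]
eef_rot: [-0.0, 0.189, 0.982, 0.0]
contact_force: [0.4, -0.5, 0.4]
finger_gap: 0.0916
grasp_force: 0.0
time: 6.5
tool_pos: [0.6149, -0.2366, 0.0512]
eef_rot: [0.0, 0.189, 0.982, 0.0]
contact_force: [0.1, 0.1, -0.5]
finger_gap: 0.0408
grasp_force: 0.0
```

```bash
python3 -m handwheel '{"twist":[[0,0,0],[0,0,0],[0,0,0],[0,0,0],[0,0,0],[0,0,0],[0,0,0],[0,0,0]],"slide":[[0,0,0],[0,0,0],[0,0,0],[0,0,0],[0,0,0],[0,0,0],[0,0,0],[0,0,0]],"claw":[0,0,0,0,0,0,0,0]}' 25
```

```text
time: 7.17
tool_pos: [0.6149, -0.2366, 0.0511]
eef_rot: [-0.0, 0.189, 0.982, 0.0]
contact_force: [0.1, 0.5, -0.2]
finger_gap: 0.0004
grasp_force: 0.0
```

Fingers shut on nothing, so I look.

Run:
```python
from h import *
t=[]
for c in("scene","wrist"):
    p=vision.capture(c); u=proj(p,[[.615,-.237,.03]])[0].astype(int)
    print(u); y0=max(0,min(u[1]-70,420-150)); x0=u[0]-100
    t.append(cv2.resize(p["frame"][y0:y0+150,x0:x0+200],(400,300),interpolation=2))
cv2.imwrite("pics/chk.png",np.hstack(t)[:,:,::-1])
```

```text
[175 243]
[279 233]
```

View pics/chk.png

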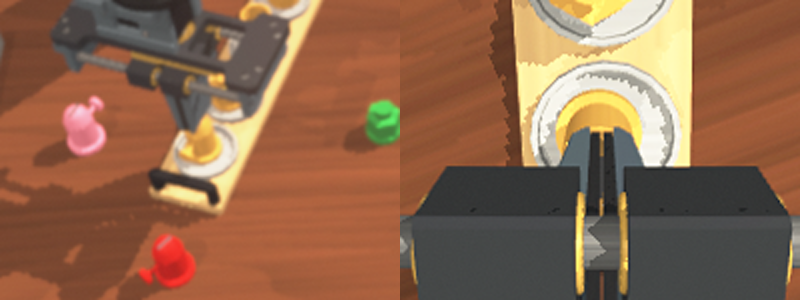

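Run:
```python
from h import *
t=[]
for c in("scene","wrist"):
    p=vision.capture(c); Q=proj(p,[[.615,-.237,z] for z in(.026,.063,.1)])
    u=Q[0].astype(int); x0,y0=u[0]-40,u[1]-40
    im=cv2.resize(p["frame"][y0:y0+60,x0:x0+80],(400,300),interpolation=2)
    for q,col in zip(Q,((255,0,0),(0,255,0),(0,0,255))): cv2.circle(im,tuple(int(v) for v in (q-[x0,y0])*5),3,col,-1)
    for d in vision.place_of(p,"burner")[:3]:
        uv=np.array(d["at"])*[560,420]; print(c,d["p"],uv,at_z(p,uv,.015))
    t.append(im)
cv2.imwrite("pics/chk2.png",np.hstack(t)[:,:,::-1])
```

```text
scene 0.88 [115.08  244.398] [ 0.59864328 -0.35280756  0.015     ]
scene 0.56 [179.2  243.18] [ 0.60464536 -0.23335701  0.015     ]
wrist 0.86 [278.096 223.608] [ 0.6115946  -0.23713205  0.015     ]
wrist 0.72 [141.4   237.804] [ 0.58132196 -0.34584015  0.015     ]
```

View pics/chk2.png

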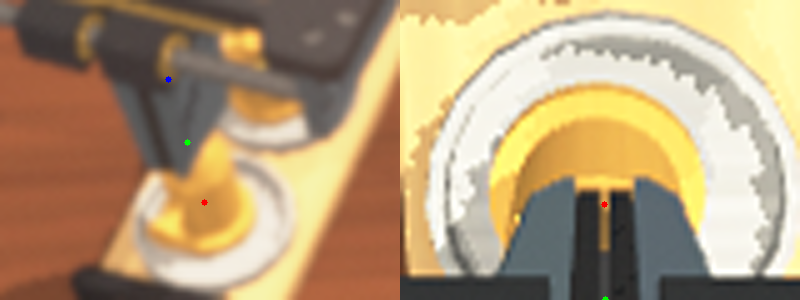

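Run:
```python
from h import *
from scipy.spatial.transform import Rotation as Ro
s=telemetry.read_state(); W=np.load("fit.npy")[0]
x=W[:2]+.099*np.array([np.cos(W[2]),np.sin(W[2])])
p=vision.capture("wrist")
y=np.array([-np.sin(W[2]),np.cos(W[2])])*.03
for z in(0.01,.02,.03): print(z,proj(p,[[*(x-y),z],[*(x+y),z]]).round(1))
q=s["eef_rot"]; T=Ro.from_quat([*q[1:],q[0]]).as_matrix()
print("cam in tool",T.T@(-np.array(p["R"]).T@p["t"]-s["tool_pos"]), s["tool_pos"])
print(r.tip_extent,[a for a in dir(r) if a[0]!="_"]);
```

```text
0.01 [[245.1 227.8]
 [318.2 225.5]]
0.02 [[243.7 231.9]
 [319.8 229.5]]
0.03 [[242.1 236.3]
 [321.6 233.7]]
cam in tool [ 0.0733732  -0.00094558 -0.1851768 ] [ 0.61493342 -0.23662663  0.05119098]
0.025 ['PlanningError', 'job_done', 'tip_extent']
```

Wrist scale suggests the hand is truly higher than reported, with the dish 70 px wide against a predicted 76. I'll lift, open, and measure the offset from the tray.

```bash
python3 -m handwheel '{"twist":[[0,0,0],[0,0,0],[0,0,0],[0,0,0],[0,0,0],[0,0,0],[0,0,0],[0,0,0]],"slide":[[0,0,0.15],[0,0,0.15],[0,0,0.15],[0,0,0.15],[0,0,0],[0,0,0],[0,0,0],[0,0,0]],"claw":[0.6,0.6,0.6,0.6,0.6,0.6,0.6,0.6]}'
cat > cam.py <<'E'
from h import *
from scipy.optimize import differential_evolution as DE
W=np.load("fit.npy")
def cal(p,w):
    g=cv2.GaussianBlur(cv2.cvtColor(p["frame"],cv2.COLOR_RGB2GRAY),(0,0),1.0).astype(float)
    E=np.hypot(cv2.Sobel(g,6,1,0),cv2.Sobel(g,6,0,1)).astype(np.float32).clip(0,150)
    a=np.linspace(0,2*np.pi,60); L=[np.linspace((-.135,s),(.13,s),80) for s in(-.035,.035)]+[np.linspace((-.135,-.035),(-.135,.035),20)]
    Q=[np.c_[l,np.full(len(l),.012)] for l in L]+[np.c_[x+.03*np.cos(a),.03*np.sin(a),0*a+.02] for x in(-.099,-.033,.033,.099)]
    Q=np.vstack(Q); c,s=np.cos(w[2]),np.sin(w[2]); P=Q@np.array([[c,s,0],[-s,c,0],[0,0,1]])+[w[0],w[1],0]
    def f(v):
        q=dict(p); q["t"]=np.array(p["t"])-np.array(p["R"])@v
        uv=proj(q,P).astype(np.float32); ok=(uv[:,0]>1)&(uv[:,0]<558)&(uv[:,1]>1)&(uv[:,1]<418)
        return -cv2.remap(E,uv[ok,0][None],uv[ok,1][None],1).mean()
    s=DE(f,[(-.03,.03)]*3,seed=1,maxiter=80); print("cam delta mm",(1e3*s.x).round(1),round(s.fun,1),"base",round(f(np.zeros(3)),1)); return s.x
if __name__=="__main__":
    p=vision.capture("wrist"); save(p,"w1"); cal(p,W[0])
    print(telemetry.read_state()["tool_pos"])
    p=vision.capture("scene"); u=proj(p,[[*telemetry.read_state()["tool_pos"][:2],.126]])[0]; cal(p,W[0]); cal(p,W[1]); print(u)
    im=p["frame"][150:300,90:290].copy(); im=cv2.resize(im,(800,600),interpolation=2); cv2.circle(im,tuple(int(v) for v in (u-[90,150])*4),3,(255,0,0),-1)
    cv2.imwrite("pics/s1.png",im[:,:,::-1])
E
python3 cam.py
```

```text
time: 8.18
tool_pos: [0.614, -0.2362, 0.1395]
eef_rot: [-0.001, 0.189, 0.982, 0.0]
contact_force: [-0.7, 0.0, -0.2]
finger_gap: 0.0505
grasp_force: 0.0
cam delta mm [-1.7  0.4 11.2] -101.8 base -91.3
[ 0.61407578 -0.23626771  0.13951672]
cam delta mm [-26.9  -1.8 -21.7] -95.6 base -89.2
cam delta mm [-25.4  14.1 -29.9] -101.6 base -95.4
[166.43607762 210.01637824]
```

View pics/s1.png

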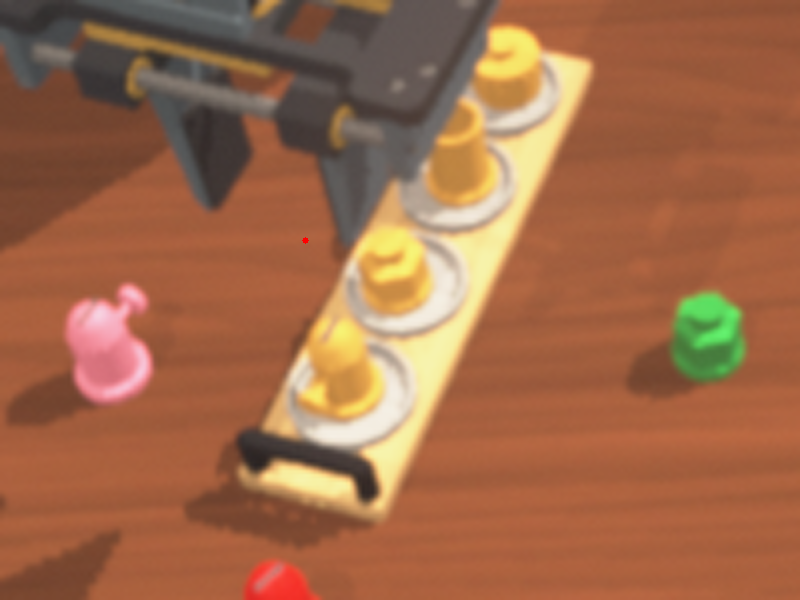

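The burner is undisturbed and upright at crop (340,365). The fingertips (213,208) and (348,245) sit roughly 2 cm higher than the pose report implies. I'll settle the tip height by touch, fully open so the fingers straddle the board, feeling for the table.

```bash
python3 -m handwheel '{"twist":[[0,0,0],[0,0,0],[0,0,0],[0,0,0],[0,0,0],[0,0,0],[0,0,0],[0,0,0],[0,0,0],[0,0,0],[0,0,0],[0,0,0]],"slide":[[0,0,0],[0,0,0],[0,0,0],[0,0,0],[0,0,-0.15],[0,0,-0.15],[0,0,-0.15],[0,0,-0.15],[0,0,-0.12],[0,0,0],[0,0,0],[0,0,0]],"claw":[1,1,1,1,1,1,1,1,1,1,1,1]}'
python3 -m handwheel '{"twist":[[0,0,0],[0,0,0],[0,0,0],[0,0,0]],"slide":[[0,0,-0.03],[0,0,0],[0,0,0],[0,0,0]],"claw":[1,1,1,1]}'
```

```text
time: 9.28
tool_pos: [0.6159, -0.237, 0.0344]
eef_rot: [0.001, 0.189, 0.982, -0.0]
contact_force: [0.5, -0.1, 1.3]
finger_gap: 0.0909
grasp_force: 0.0
time: 9.62
tool_pos: [0.6152, -0.2368, 0.0293]
eef_rot: [0.001, 0.189, 0.982, -0.0]
contact_force: [0.3, -0.3, 0.3]
finger_gap: 0.091
grasp_force: 0.0
```

Run:
```python
from h import *
from cam import cal,W
p=vision.capture("wrist"); cal(p,W[0]); save(p,"w2")
q=vision.capture("scene")
a=cv2.resize(p["frame"][170:290,190:370],(400,267),interpolation=2)
b=cv2.resize(q["frame"][185:275,115:250],(400,267),interpolation=2)
cv2.imwrite("pics/chk3.png",np.hstack([a,b])[:,:,::-1]); print(telemetry.read_state()["joint_pos"])
```

```text
cam delta mm [-2.2  0.9  5.4] -102.6 base -91.3
[-3.84874157e-01  5.86041232e-01  1.57889584e+00  9.55931533e-05
  9.75996496e-01 -1.57464172e+00]
```

View pics/chk3.png

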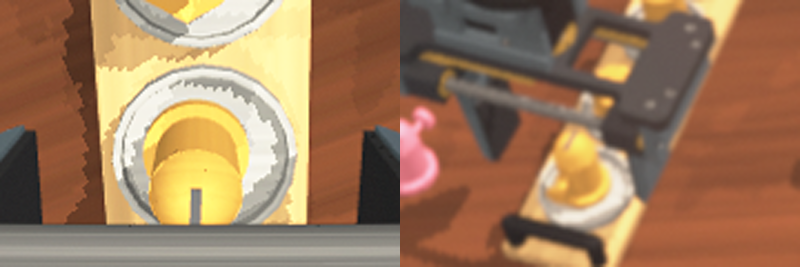

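```bash
for i in 1; do :; done
python3 -m handwheel '{"twist":[[0,0,0],[0,0,0],[0,0,0]],"slide":[[0,0,-0.02],[0,0,0],[0,0,0]],"claw":[1,1,1]}'
python3 -m handwheel '{"twist":[[0,0,0],[0,0,0],[0,0,0]],"slide":[[0,0,-0.02],[0,0,0],[0,0,0]],"claw":[1,1,1]}'
python3 - <<'E'
from h import *
p=vision.capture("scene")
s=telemetry.read_state()
for X in([.615,-.237,.0],[.615,-.237,.03],[.595,-.23,0]):print(X,proj(p,[X]))
for z in(0,.01,.02,.03,.04): print(z,at_z(p,(147.7,237.9),z).round(3),at_z(p,(115+255*135/400,185+195*90/267),z).round(3))
E
```

```text
time: 9.97
tool_pos: [0.6147, -0.2365, 0.0254]
eef_rot: [-0.0, 0.189, 0.982, 0.0]
contact_force: [-0.2, 0.5, -0.1]
finger_gap: 0.0911
grasp_force: 0.0
time: 10.22
tool_pos: [0.6147, -0.2365, 0.0223]
eef_rot: [-0.0, 0.189, 0.982, 0.0]
contact_force: [-0.1, -0.4, 0.3]
finger_gap: 0.0911
grasp_force: 0.0
[0.615, -0.237, 0.0] [[178.25334842 252.42793467]]
[0.615, -0.237, 0.03] [[175.56886893 243.23346935]]
[0.595, -0.23, 0] [[182.52504688 243.44399525]]
0 [ 0.577 -0.297  0.   ] [ 0.614 -0.194  0.   ]
0.01 [ 0.584 -0.295  0.01 ] [ 0.621 -0.193  0.01 ]
0.02 [ 0.592 -0.292  0.02 ] [ 0.628 -0.192  0.02 ]
0.03 [ 0.599 -0.289  0.03 ] [ 0.635 -0.19   0.03 ]
0.04 [ 0.607 -0.286  0.04 ] [ 0.642 -0.189  0.04 ]
```

No contact at reported tip z −3 mm, so the tips really are about 2 cm higher than reported. I keep feeling downward.

```bash
python3 -m handwheel '{"twist":[[0,0,0],[0,0,0],[0,0,0]],"slide":[[0,0,-0.03],[0,0,0],[0,0,0]],"claw":[1,1,1]}' | grep -E "pos|force"
python3 -m handwheel '{"twist":[[0,0,0],[0,0,0],[0,0,0]],"slide":[[0,0,-0.02],[0,0,0],[0,0,0]],"claw":[1,1,1]}'| grep -E "pos|force"
python3 -m handwheel '{"twist":[[0,0,0],[0,0,0],[0,0,0]],"slide":[[0,0,-0.015],[0,0,0],[0,0,0]],"claw":[1,1,1]}'| grep -E "pos|force"
```

```text
tool_pos: [0.6146, -0.2365, 0.0177]
contact_force: [0.6, 0.6, 0.0]
grasp_force: 0.0
tool_pos: [0.6148, -0.2366, 0.015]
contact_force: [-0.5, -0.4, -0.3]
grasp_force: 0.0
tool_pos: [0.6148, -0.2366, 0.0128]
contact_force: [-0.2, 0.3, 0.0]
grasp_force: 0.0
```

Run:
```python
from h import *
p=vision.capture("scene")
cv2.imwrite("pics/chk4.png",cv2.resize(p["frame"][190:280,115:235],(800,600),interpolation=2)[:,:,::-1]); print(telemetry.read_state()["contact_force"])
```

```text
[-0.62752787 -0.5242762   0.52383055]
```

View pics/chk4.png

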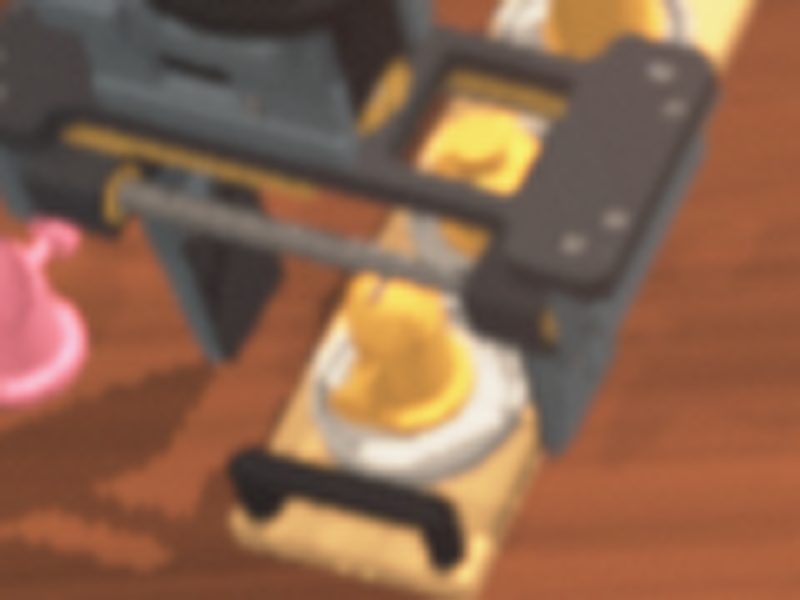

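```bash
python3 -m handwheel '{"twist":[[0,0,0],[0,0,0],[0,0,0]],"slide":[[0,0,-0.02],[0,0,0],[0,0,0]],"claw":[1,1,1]}' | grep -E "pos|ct_force"
python3 -m handwheel '{"twist":[[0,0,0],[0,0,0],[0,0,0]],"slide":[[0,0,-0.015],[0,0,0],[0,0,0]],"claw":[1,1,1]}'| grep -E "pos|ct_force"
python3 -m handwheel '{"twist":[[0,0,0],[0,0,0],[0,0,0]],"slide":[[0,0,-0.01],[0,0,0],[0,0,0]],"claw":[1,1,1]}'| grep -E "pos|ct_force"
```

```text
tool_pos: [0.6147, -0.2365, 0.0097]
contact_force: [0.0, 0.6, 0.0]
tool_pos: [0.6148, -0.2366, 0.0075]
contact_force: [0.2, 1.1, 0.1]
tool_pos: [0.6148, -0.2366, 0.0061]
contact_force: [0.2, 0.0, -0.1]
```

```bash
python3 -m handwheel '{"twist":[[0,0,0],[0,0,0],[0,0,0]],"slide":[[0,0,-0.013],[0,0,0],[0,0,0]],"claw":[1,1,1]}' | grep -E "pos|ct_force"
python3 -m handwheel '{"twist":[[0,0,0],[0,0,0],[0,0,0]],"slide":[[0,0,-0.01],[0,0,0],[0,0,0]],"claw":[1,1,1]}'| grep -E "pos|ct_force"
python3 -m handwheel '{"twist":[[0,0,0],[0,0,0],[0,0,0]],"slide":[[0,0,-0.01],[0,0,0],[0,0,0]],"claw":[1,1,1]}'| grep -E "pos|ct_force"
```

```text
tool_pos: [0.6148, -0.2366, 0.004]
contact_force: [-0.4, -0.4, -0.0]
tool_pos: [0.6148, -0.2366, 0.0026]
contact_force: [0.2, 1.2, 0.5]
tool_pos: [0.6148, -0.2366, 0.0011]
contact_force: [-1.1, -0.0, -0.2]
```

```bash
python3 -m handwheel '{"twist":[[0,0,0],[0,0,0]],"slide":[[0,0,-0.013],[0,0,0]],"claw":[1,1]}' | grep -E "pos|ct_force"
python3 -m handwheel '{"twist":[[0,0,0],[0,0,0]],"slide":[[0,0,-0.01],[0,0,0]],"claw":[1,1]}'| grep -E "pos|ct_force"
python3 -m handwheel '{"twist":[[0,0,0],[0,0,0]],"slide":[[0,0,-0.01],[0,0,0]],"claw":[1,1]}'| grep -E "pos|ct_force"
python3 - <<'E'
from h import *
p=vision.capture("scene"); q=vision.capture("wrist")
a=cv2.resize(p["frame"][190:280,115:235],(400,300),interpolation=2); b=cv2.resize(q["frame"][130:340,140:420],(400,300),interpolation=2)
cv2.imwrite("pics/chk5.png",np.hstack([a,b])[:,:,::-1])
E
```

```text
tool_pos: [0.6148, -0.2366, -0.0011]
contact_force: [0.7, -0.0, 0.3]
tool_pos: [0.6147, -0.2366, -0.0026]
contact_force: [0.1, 0.1, 0.5]
tool_pos: [0.6148, -0.2366, -0.004]
contact_force: [-0.2, -0.0, -0.6]
```

View pics/chk5.png

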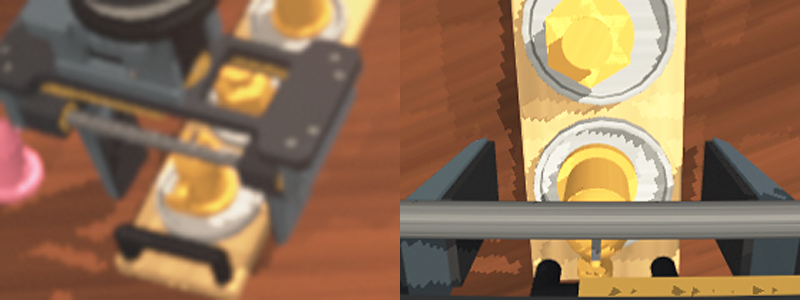

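```bash
python3 -m handwheel '{"twist":[[0,0,0],[0,0,0]],"slide":[[0,0,-0.02],[0,0,0]],"claw":[1,1]}' | grep -E "pos|ct_force"
python3 -m handwheel '{"twist":[[0,0,0],[0,0,0]],"slide":[[0,0,-0.015],[0,0,0]],"claw":[1,1]}'| grep -E "pos|ct_force"
python3 -m handwheel '{"twist":[[0,0,0],[0,0,0]],"slide":[[0,0,-0.01],[0,0,0]],"claw":[1,1]}'| grep -E "pos|ct_force"
```

```text
tool_pos: [0.6146, -0.2365, -0.0072]
contact_force: [-0.9, 0.4, 0.1]
tool_pos: [0.6146, -0.2365, -0.0095]
contact_force: [0.0, -0.0, -0.2]
tool_pos: [0.6148, -0.2365, -0.0108]
contact_force: [-0.8, -0.3, -0.5]
```

```bash
python3 -m handwheel '{"twist":[[0,0,0],[0,0,0]],"slide":[[0,0,-0.01],[0,0,0]],"claw":[1,1]}' | grep -E "pos|ct_force"
python3 -m handwheel '{"twist":[[0,0,0],[0,0,0]],"slide":[[0,0,-0.01],[0,0,0]],"claw":[1,1]}'| grep -E "pos|ct_force"
```

```text
tool_pos: [0.6148, -0.2366, -0.0122]
contact_force: [-0.3, 0.1, -0.2]
tool_pos: [0.6148, -0.2366, -0.0137]
contact_force: [-1.0, 0.1, 0.1]
```

```bash
python3 -m handwheel '{"twist":[[0,0,0],[0,0,0]],"slide":[[0,0,-0.012],[0,0,0]],"claw":[1,1]}' | grep -E "pos|ct_force"
python3 -m handwheel '{"twist":[[0,0,0],[0,0,0]],"slide":[[0,0,-0.012],[0,0,0]],"claw":[1,1]}'| grep -E "pos|ct_force"
python3 -m handwheel '{"twist":[[0,0,0],[0,0,0]],"slide":[[0,0,-0.01],[0,0,0]],"claw":[1,1]}'| grep -E "pos|ct_force"
```

```text
tool_pos: [0.615, -0.2367, -0.014]
contact_force: [-2.1, 0.6, 6.0]
tool_pos: [0.615, -0.2367, -0.014]
contact_force: [-4.8, 2.2, 16.1]
tool_pos: [0.615, -0.2367, -0.014]
contact_force: [-7.1, 3.4, 23.6]
```

Contact at reported z −0.014, so the tip height is z_rep + 14 mm. The first closing simply went over the dome. Now I raise so the tips are about 25 mm up and grip.

```bash
python3 -m handwheel '{"twist":[[0,0,0],[0,0,0],[0,0,0],[0,0,0],[0,0,0],[0,0,0],[0,0,0],[0,0,0],[0,0,0],[0,0,0],[0,0,0],[0,0,0]],"slide":[[0,0,0.1],[0,0,0.1],[0,0,0],[0,0,0],[0,0,0],[0,0,0],[0,0,0],[0,0,0],[0,0,0],[0,0,0],[0,0,0],[0,0,0]],"claw":[1,1,1,0,0,0,0,0,0,0,0,0]}' 20
python3 -m handwheel '{"twist":[[0,0,0],[0,0,0],[0,0,0],[0,0,0]],"slide":[[0,0,0],[0,0,0],[0,0,0],[0,0,0]],"claw":[0,0,0,0]}' 20
```

```text
time: 15.5
tool_pos: [0.6149, -0.2366, 0.0113]
eef_rot: [-0.0, 0.189, 0.982, 0.0]
contact_force: [0.2, 0.1, -0.1]
finger_gap: 0.0342
grasp_force: 0.0
time: 15.83
tool_pos: [0.6149, -0.2367, 0.0114]
eef_rot: [0.0, 0.189, 0.982, -0.0]
contact_force: [0.0, -1.3, 0.3]
finger_gap: 0.0254
grasp_force: 20.0
```

```bash
python3 -m handwheel '{"twist":[[0,0,0],[0,0,0],[0,0,0],[0,0,0],[0,0,0],[0,0,0],[0,0,0]],"slide":[[0,0,0.05],[0,0,0.1],[0,0,0.15],[0,0,0.15],[0,0,0.15],[0,0,0.1],[0,0,0.05]],"claw":[0,0,0,0,0,0,0]}' 
python3 -m handwheel '{"twist":[[0,0,-0.6],[0,0,-0.6],[0,0,-0.6],[0,0,-0.6],[0,0,-0.6],[0,0,-0.6],[0,0,-0.6],[0,0,-0.6],[0,0,-0.6],[0,0,-0.6],[0,0,-0.6],[0,0,-0.6]],"slide":[[-0.03,0.1,0],[-0.03,0.15,0],[-0.03,0.18,0],[-0.03,0.18,0],[-0.03,0.18,0],[-0.03,0.18,0],[-0.03,0.18,0],[-0.03,0.18,0],[-0.03,0.18,0],[-0.03,0.18,0],[-0.03,0.18,0],[-0.03,0.18,0]],"claw":[0,0,0,0,0,0,0,0,0,0,0,0]}'
python3 -m handwheel '{"twist":[[0,0,-0.6],[0,0,-0.6],[0,0,-0.6],[0,0,-0.6],[0,0,-0.56],[0,0,0],[0,0,0],[0,0,0],[0,0,0],[0,0,0],[0,0,0],[0,0,0]],"slide":[[-0.03,0.18,0],[-0.03,0.18,0],[-0.03,0.18,0],[-0.03,0.18,0],[-0.03,0.18,0],[-0.03,0.18,0],[-0.03,0.18,0],[-0.03,0.15,0],[0,0.142,0],[0,0,0],[0,0,0],[0,0,0]],"claw":[0,0,0,0,0,0,0,0,0,0,0,0]}'
python3 - <<'E'
from h import *
p=vision.capture("wrist"); save(p,"w3")
from cam import cal,W
cal(p,W[1])
E
```

```text
time: 16.42
tool_pos: [0.6161, -0.237, 0.1272]
eef_rot: [0.002, 0.189, 0.982, -0.0]
contact_force: [0.1, -0.4, -2.4]
finger_gap: 0.0255
grasp_force: 20.0
time: 17.42
tool_pos: [0.56, 0.0721, 0.1236]
eef_rot: [-0.0, 0.485, 0.875, -0.0]
contact_force: [0.5, -0.4, -0.2]
finger_gap: 0.0254
grasp_force: 20.0
time: 18.42
tool_pos: [0.5245, 0.303, 0.1235]
eef_rot: [-0.0, 0.592, 0.806, -0.001]
contact_force: [-0.7, -0.8, -0.7]
finger_gap: 0.0257
grasp_force: 20.0
cam delta mm [ 0.9 -2.8  9.4] -76.9 base -60.9
```

```bash
python3 -m handwheel '{"twist":[[0,0,0],[0,0,0],[0,0,0],[0,0,0],[0,0,0],[0,0,0],[0,0,0],[0,0,0]],"slide":[[0,0,-0.1],[0,0,-0.15],[0,0,-0.15],[0,0,-0.15],[0,0,-0.1],[0,0,-0.06],[0,0,0],[0,0,0]],"claw":[0,0,0,0,0,0,0,0]}' 
python3 -m handwheel '{"twist":[[0,0,0],[0,0,0]],"slide":[[0,0,-0.015],[0,0,0]],"claw":[0,0]}'
python3 - <<'E'
from h import *
p=vision.capture("scene"); u=proj(p,[[.5248,.3038,.03]])[0].astype(int); q=vision.capture("wrist"); v=proj(q,[[.5248,.3038,.03]])[0].astype(int)
a=cv2.resize(p["frame"][u[1]-45:u[1]+45,u[0]-60:u[0]+60],(400,300),interpolation=2);y0=min(v[1]-90,210); b=cv2.resize(q["frame"][y0:y0+210,v[0]-140:v[0]+140],(400,300),interpolation=2)
cv2.imwrite("pics/chk6.png",np.hstack([a,b])[:,:,::-1])
E
```

```text
time: 19.13
tool_pos: [0.5252, 0.3031, 0.0176]
eef_rot: [0.0, 0.593, 0.806, -0.0]
contact_force: [0.5, -0.2, -0.2]
finger_gap: 0.0253
grasp_force: 20.0
time: 19.3
tool_pos: [0.5257, 0.3039, 0.0162]
eef_rot: [0.0, 0.592, 0.806, 0.001]
contact_force: [0.6, -0.0, -0.8]
finger_gap: 0.0255
grasp_force: 20.0
```

View pics/chk6.png

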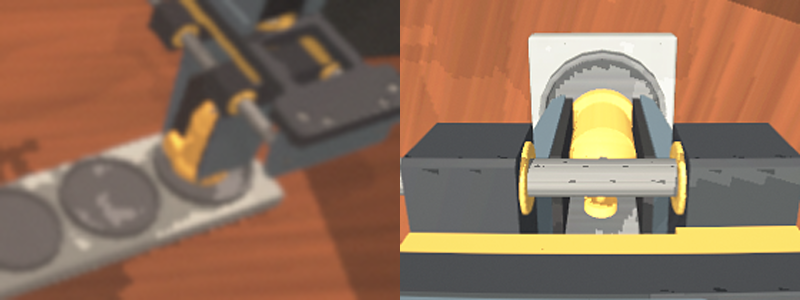

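The burner is held upright in the far pocket and centred across it. I lower it to contact.

```bash
python3 -m handwheel '{"twist":[[0,0,0],[0,0,0],[0,0,0]],"slide":[[0,0,-0.02],[0,0,0],[0,0,0]],"claw":[0,0,0]}' | grep -E "pos|ct_force"
python3 -m handwheel '{"twist":[[0,0,0],[0,0,0]],"slide":[[0,0,-0.01],[0,0,0]],"claw":[0,0]}' | grep -E "pos|ct_force"
python3 -m handwheel '{"twist":[[0,0,0],[0,0,0]],"slide":[[0,0,-0.01],[0,0,0]],"claw":[0,0]}' | grep -E "pos|ct_force"
```

```text
tool_pos: [0.5248, 0.3037, 0.0122]
contact_force: [0.2, 0.7, -1.7]
tool_pos: [0.5251, 0.3039, 0.0114]
contact_force: [-1.3, -0.1, 4.3]
tool_pos: [0.5251, 0.3039, 0.0113]
contact_force: [-3.3, -2.1, 12.9]
```

Contact at 0.0114, the same as at pickup, so the bias is constant. Now I release, lift and go to the nut.

```bash
python3 -m handwheel '{"twist":[[0,0,0],[0,0,0],[0,0,0],[0,0,0],[0,0,0],[0,0,0],[0,0,0],[0,0,0],[0,0,0],[0,0,0],[0,0,0],[0,0,0]],"slide":[[0,0,0.01],[0,0,0],[0,0,0],[0,0,0],[0,0,0],[0,0,0],[0,0,0],[0,0,0.1],[0,0,0.15],[0,0,0.15],[0,0,0.15],[0,0,0.15]],"claw":[0,0.7,0.7,0.7,0.7,0.7,0.7,0.7,0.7,0.7,0.7,0.7]}'
python3 -m handwheel '{"twist":[[0,0,0.7],[0,0,0.7],[0,0,0.7],[0,0,0.7],[0,0,0.7],[0,0,0.7],[0,0,0.7],[0,0,0.7],[0,0,0.7],[0,0,0.7],[0,0,0.7],[0,0,0.7]],"slide":[[0.01,-0.12,0],[0.01,-0.18,0],[0.01,-0.18,0],[0.01,-0.18,0],[0.01,-0.18,0],[0.01,-0.18,0],[0.01,-0.18,0],[0.01,-0.18,0],[0.01,-0.18,0],[0.01,-0.18,0],[0.01,-0.18,0],[0.01,-0.18,0]],"claw":[1,1,1,1,1,1,1,1,1,1,1,1]}'
python3 -m handwheel '{"twist":[[0,0,0.7],[0,0,0.7],[0,0,0.7],[0,0,0],[0,0,0],[0,0,0],[0,0,0],[0,0,0],[0,0,0],[0,0,0],[0,0,0],[0,0,0]],"slide":[[0.01,-0.18,0],[0.01,-0.18,0],[0.01,-0.18,0],[0.01,-0.18,0],[0.01,-0.18,0],[0.01,-0.18,0],[0.01,-0.18,0],[0.01,-0.11,0],[0,0,0],[0,0,0],[0,0,0],[0,0,0]],"claw":[1,1,1,1,1,1,1,1,1,1,1,1]}'
python3 - <<'E'
from parts import *
import parts
from cam import cal
s=vision.capture("scene"); locate("burner",1,-.099,[s]); locate("nut",0,.033,[s])
w=vision.capture("wrist"); d=cal(w,W[0]); 
w2=dict(w); w2["t"]=np.array(w["t"])-np.array(w["R"])@d
for d in vision.place_of(w,"nut")[:3]: 
    uv=np.array(d["at"])*[560,420]; print(d["p"],at_z(w2,uv,.015),at_z(w,uv,.015))
cv2.imwrite("pics/nut.png",np.hstack([cv2.resize(s["frame"][170:290,120:290],(400,282),interpolation=2),cv2.resize(w["frame"][100:241,180:380],(400,282),interpolation=2)])[:,:,::-1])
E
```

```text
time: 20.98
tool_pos: [0.5247, 0.3036, 0.1165]
eef_rot: [-0.0, 0.592, 0.806, -0.0]
contact_force: [0.2, -0.3, 0.4]
finger_gap: 0.0639
grasp_force: 0.0
time: 21.98
tool_pos: [0.5428, -0.0126, 0.1157]
eef_rot: [0.0, 0.263, 0.965, 0.0]
contact_force: [0.3, 0.5, 0.6]
finger_gap: 0.091
grasp_force: 0.0
time: 22.98
tool_pos: [0.5548, -0.2154, 0.1156]
eef_rot: [-0.0, 0.174, 0.985, 0.0]
contact_force: [0.6, 0.4, -0.4]
finger_gap: 0.0911
grasp_force: 0.0
burner 1 [ 0.5224  0.3048 -1.1445] IoU 0.85 slot 0.5248 0.3038 off in board mm [-1.6 -2. ]
nut 1 [ 0.5558 -0.216  -0.348 ] IoU 0.93 slot 0.5546 -0.2135 off in board mm [ 2.  -1.9]
cam delta mm [ 1.  -0.8 10.4] -97.4 base -84.1
0.93 [ 0.55951421 -0.21875447  0.015     ] [ 0.55591785 -0.21701892  0.015     ]
0.8 [ 0.5949338  -0.07111501  0.015     ] [ 0.5900957  -0.07455538  0.015     ]
```

Burner sits upright 2 mm from its pocket centre. Next, grasp the nut.

```bash
python3 -m handwheel '{"twist":[[0,0,0],[0,0,0],[0,0,0],[0,0,0],[0,0,0],[0,0,0],[0,0,0],[0,0,0],[0,0,0],[0,0,0],[0,0,0],[0,0,0]],"slide":[[0.01,-0.008,-0.1],[0,0,-0.15],[0,0,-0.15],[0,0,-0.15],[0,0,-0.1],[0,0,-0.05],[0,0,0],[0,0,0],[0,0,0],[0,0,0],[0,0,0],[0,0,0]],"claw":[1,1,1,1,1,1,1,0,0,0,0,0]}'
python3 -m handwheel '{"twist":[[0,0,0],[0,0,0],[0,0,0],[0,0,0],[0,0,0],[0,0,0],[0,0,0],[0,0,0],[0,0,0]],"slide":[[0,0,0],[0,0,0],[0,0,0],[0,0,0],[0,0,0],[0,0,0],[0,0,0],[0,0,0],[0,0,0]],"claw":[0,0,0,0,0,0,0,0,0]}' 25
```

```text
time: 24.23
tool_pos: [0.5568, -0.2182, 0.0115]
eef_rot: [0.001, 0.175, 0.985, -0.0]
contact_force: [-0.0, -0.1, -0.0]
finger_gap: 0.0611
grasp_force: 0.0
time: 24.98
tool_pos: [0.5564, -0.218, 0.0107]
eef_rot: [0.0, 0.175, 0.985, 0.0]
contact_force: [-0.1, 0.9, -0.3]
finger_gap: 0.0278
grasp_force: 25.0
```

```bash
python3 -m handwheel '{"twist":[[0,0,0],[0,0,0],[0,0,0],[0,0,0],[0,0,0],[0,0,0],[0,0,-0.7],[0,0,-0.7],[0,0,-0.7],[0,0,-0.7],[0,0,-0.7],[0,0,-0.7]],"slide":[[0,0,0.05],[0,0,0.1],[0,0,0.15],[0,0,0.15],[0,0,0.15],[0,0,0.1],[0,0.1,0.05],[0,0.15,0],[0,0.18,0],[0,0.18,0],[0,0.18,0],[0,0.18,0]],"claw":[0,0,0,0,0,0,0,0,0,0,0,0]}' 
python3 -m handwheel '{"twist":[[0,0,-0.7],[0,0,-0.7],[0,0,-0.7],[0,0,-0.7],[0,0,-0.7],[0,0,-0.7],[0,0,-0.7],[0,0,-0.7],[0,0,-0.7],[0,0,0],[0,0,0],[0,0,0]],"slide":[[-0.008,0.18,0],[-0.008,0.18,0],[-0.008,0.18,0],[-0.008,0.18,0],[-0.008,0.18,0],[-0.008,0.18,0],[-0.008,0.18,0],[-0.008,0.18,0],[-0.008,0.18,0],[-0.007,0.18,0],[0,0.15,0],[0,0.139,0]],"claw":[0,0,0,0,0,0,0,0,0,0,0,0]}'
python3 -m handwheel '{"twist":[[0,0,0],[0,0,0],[0,0,0]],"slide":[[0,0,0],[0,0,0],[0,0,0]],"claw":[0,0,0]}'
```

```text
time: 25.98
tool_pos: [0.5561, -0.0714, 0.1236]
eef_rot: [0.0, 0.353, 0.936, 0.0]
contact_force: [0.8, -0.8, -0.9]
finger_gap: 0.028
grasp_force: 25.0
time: 26.98
tool_pos: [0.5442, 0.2423, 0.1236]
eef_rot: [0.0, 0.592, 0.806, 0.0]
contact_force: [0.2, -0.8, -1.1]
finger_gap: 0.0279
grasp_force: 25.0
time: 27.23
tool_pos: [0.5443, 0.2402, 0.1232]
eef_rot: [0.0, 0.592, 0.806, -0.0]
contact_force: [-0.1, -0.2, -0.6]
finger_gap: 0.0274
grasp_force: 25.0
```

```bash
python3 -m handwheel '{"twist":[[0,0,0],[0,0,0],[0,0,0],[0,0,0],[0,0,0],[0,0,0],[0,0,0],[0,0,0],[0,0,0]],"slide":[[0,0,-0.1],[0,0,-0.15],[0,0,-0.15],[0,0,-0.15],[0,0,-0.1],[0,0,-0.06],[0,0,-0.03],[0,0,0],[0,0,0]],"claw":[0,0,0,0,0,0,0,0,0]}' | grep -E "pos|ct_force"
python3 -m handwheel '{"twist":[[0,0,0],[0,0,0]],"slide":[[0,0,-0.008],[0,0,0]],"claw":[0,0]}' | grep -E "pos|ct_force"
python3 -m handwheel '{"twist":[[0,0,0],[0,0,0]],"slide":[[0,0,-0.006],[0,0,0]],"claw":[0,0]}' | grep -E "pos|ct_force"
```

```text
tool_pos: [0.5452, 0.2407, 0.0129]
contact_force: [-0.3, -0.4, -1.1]
tool_pos: [0.5452, 0.241, 0.0119]
contact_force: [-0.9, 0.0, -1.2]
tool_pos: [0.545, 0.2411, 0.0107]
contact_force: [1.8, -0.2, 0.6]
```

```bash
python3 -m handwheel '{"twist":[[0,0,0],[0,0,0],[0,0,0],[0,0,0],[0,0,0],[0,0,0],[0,0,0],[0,0,0],[0,0,0],[0,0,0],[0,0,0]],"slide":[[0,0,0],[0,0,0],[0,0,0],[0,0,0],[0,0,0],[0,0,0],[0,0,0.1],[0,0,0.15],[0,0,0.15],[0,0,0.15],[0,0,0.15]],"claw":[0.7,0.7,0.7,0.7,0.7,0.7,0.7,0.7,0.7,0.7,0.7]}'
python3 -m handwheel '{"twist":[[0,0,0.7],[0,0,0.7],[0,0,0.7],[0,0,0.7],[0,0,0.7],[0,0,0.7],[0,0,0.7],[0,0,0.7],[0,0,0.7],[0,0,0.7],[0,0,0.7],[0,0,0.7]],"slide":[[-0.02,-0.1,0],[-0.02,-0.16,0],[-0.02,-0.18,0],[-0.02,-0.18,0],[-0.02,-0.18,0],[-0.02,-0.18,0],[-0.02,-0.18,0],[-0.02,-0.18,0],[-0.02,-0.18,0],[-0.02,-0.18,0],[-0.02,-0.18,0],[-0.02,-0.18,0]],"claw":[1,1,1,1,1,1,1,1,1,1,1,1]}'
python3 -m handwheel '{"twist":[[0,0,0.7],[0,0,0.7],[0,0,0.7],[0,0,0],[0,0,0],[0,0,0],[0,0,0],[0,0,0]],"slide":[[-0.02,-0.18,0],[-0.02,-0.18,0],[-0.02,-0.18,0],[-0.02,-0.15,0],[-0.02,-0.1,0],[-0.02,0,0],[0,0,0],[0,0,0]],"claw":[1,1,1,1,1,1,1,1]}'
python3 - <<'E'
from parts import *
s=vision.capture("scene"); t=vision.capture("top")
for c in(s,t): locate("burner",1,-.099,[c]); locate("nut",1,-.033,[c]); locate("tube",0,-.033,[c]); locate("cap",0,-.099,[c])
E
```

```text
time: 29.23
tool_pos: [0.5444, 0.2408, 0.1161]
eef_rot: [-0.0, 0.592, 0.806, -0.0]
contact_force: [0.3, 0.7, -0.5]
finger_gap: 0.0637
grasp_force: 0.0
time: 30.23
tool_pos: [0.5082, -0.0694, 0.1152]
eef_rot: [0.0, 0.263, 0.965, 0.0]
contact_force: [0.7, 0.3, 0.7]
finger_gap: 0.0914
grasp_force: 0.0
time: 30.9
tool_pos: [0.4903, -0.186, 0.115]
eef_rot: [-0.0, 0.175, 0.985, 0.0]
contact_force: [-0.3, 0.4, 0.1]
finger_gap: 0.0914
grasp_force: 0.0
burner 1 [ 0.5252  0.3045 -1.2859] IoU 0.91 slot 0.5248 0.3038 off in board mm [-0.6  0.6]
nut 1 [ 0.5436  0.2429 -1.2673] IoU 0.82 slot 0.5445 0.2408 off in board mm [-2.2 -0.3]
tube 1 [ 0.4907 -0.1866 -0.3474] IoU 0.94 slot 0.4925 -0.191 off in board mm [-3.2  3.6]
cap 1 [ 0.4263 -0.1635 -0.3478] IoU 0.7 slot 0.4305 -0.1685 off in board mm [-5.7  3.3]
burner 1 [ 0.5242  0.3036 -1.3712] IoU 0.89 slot 0.5248 0.3038 off in board mm [ 0.  -0.6]
nut 1 [ 0.5433  0.2415 -1.2669] IoU 0.91 slot 0.5445 0.2408 off in board mm [-1.  -0.9]
tube 1 [ 0.4901 -0.1921 -0.3487] IoU 0.67 slot 0.4925 -0.191 off in board mm [-1.9 -1.9]
cap 1 [ 0.4258 -0.1661 -0.348 ] IoU 0.89 slot 0.4305 -0.1685 off in board mm [-5.2  0.8]
```

Burner and nut are within 2 mm of their pocket centres. Now the tube.

```bash
python3 -m handwheel '{"twist":[[0,0,0],[0,0,0],[0,0,0],[0,0,0],[0,0,0],[0,0,0],[0,0,0],[0,0,0],[0,0,0],[0,0,0],[0,0,0],[0,0,0]],"slide":[[0.003,-0.004,-0.1],[0,0,-0.15],[0,0,-0.15],[0,0,-0.15],[0,0,-0.08],[0,0,-0.03],[0,0,0],[0,0,0],[0,0,0],[0,0,0],[0,0,0],[0,0,0]],"claw":[1,1,1,1,1,1,1,0,0,0,0,0]}'
python3 -m handwheel '{"twist":[[0,0,0],[0,0,0],[0,0,0],[0,0,0],[0,0,0],[0,0,0],[0,0,0],[0,0,0]],"slide":[[0,0,0],[0,0,0],[0,0,0],[0,0,0],[0,0,0],[0,0,0],[0,0,0],[0,0,0]],"claw":[0,0,0,0,0,0,0,0]}' 20
```

```text
time: 32.4
tool_pos: [0.4914, -0.1874, 0.0167]
eef_rot: [0.001, 0.175, 0.985, -0.0]
contact_force: [-0.5, 0.6, 0.6]
finger_gap: 0.0611
grasp_force: 0.0
time: 33.07
tool_pos: [0.491, -0.1873, 0.0161]
eef_rot: [-0.0, 0.175, 0.985, 0.0]
contact_force: [-1.0, -0.6, 1.1]
finger_gap: 0.0301
grasp_force: 20.0
```

```bash
python3 -m handwheel '{"twist":[[0,0,0],[0,0,0],[0,0,0],[0,0,0],[0,0,0],[0,0,0],[0,0,-0.7],[0,0,-0.7],[0,0,-0.7],[0,0,-0.7],[0,0,-0.7],[0,0,-0.7]],"slide":[[0,0,0.05],[0,0,0.1],[0,0,0.15],[0,0,0.15],[0,0,0.15],[0,0,0.1],[0.03,0.1,0],[0.03,0.15,0],[0.03,0.18,0],[0.03,0.18,0],[0.03,0.18,0],[0.03,0.18,0]],"claw":[0,0,0,0,0,0,0,0,0,0,0,0]}' 
python3 -m handwheel '{"twist":[[0,0,-0.7],[0,0,-0.7],[0,0,-0.7],[0,0,-0.7],[0,0,-0.7],[0,0,-0.7],[0,0,-0.7],[0,0,-0.7],[0,0,-0.7],[0,0,0],[0,0,0],[0,0,0]],"slide":[[0.03,0.18,0],[0.03,0.18,0],[0.03,0.18,0],[0.03,0.18,0],[0.03,0.18,0],[0.03,0.18,0],[0.03,0.18,0],[0.03,0.124,0],[0.03,0.08,0],[0.039,0,0],[0,0,0],[0,0,0]],"claw":[0,0,0,0,0,0,0,0,0,0,0,0]}'
python3 -m handwheel '{"twist":[[0,0,0],[0,0,0],[0,0,0],[0,0,0],[0,0,0],[0,0,0],[0,0,0],[0,0,0]],"slide":[[0,0,-0.1],[0,0,-0.15],[0,0,-0.15],[0,0,-0.15],[0,0,-0.08],[0,0,-0.05],[0,0,0],[0,0,0]],"claw":[0,0,0,0,0,0,0,0]}'
```

```text
time: 34.07
tool_pos: [0.5179, -0.0405, 0.1215]
eef_rot: [0.0, 0.353, 0.936, 0.0]
contact_force: [0.0, -0.3, -1.4]
finger_gap: 0.0301
grasp_force: 20.0
time: 35.07
tool_pos: [0.5643, 0.177, 0.121]
eef_rot: [-0.0, 0.592, 0.806, -0.0]
contact_force: [-0.6, 0.4, -1.3]
finger_gap: 0.03
grasp_force: 20.0
time: 35.73
tool_pos: [0.5646, 0.1772, 0.0195]
eef_rot: [0.0, 0.592, 0.806, 0.0]
contact_force: [-0.4, -0.6, -0.7]
finger_gap: 0.0301
grasp_force: 20.0
```

```bash
python3 -m handwheel '{"twist":[[0,0,0],[0,0,0],[0,0,0]],"slide":[[0,0,-0.015],[0,0,0],[0,0,0]],"claw":[0,0,0]}' | grep -E "pos|ct_force"
python3 -m handwheel '{"twist":[[0,0,0],[0,0,0]],"slide":[[0,0,-0.006],[0,0,0]],"claw":[0,0]}' | grep -E "pos|ct_force"
python3 -m handwheel '{"twist":[[0,0,0],[0,0,0]],"slide":[[0,0,-0.006],[0,0,0]],"claw":[0,0]}' | grep -E "pos|ct_force"
```

```text
tool_pos: [0.5648, 0.1779, 0.0177]
contact_force: [0.7, 0.2, -0.2]
tool_pos: [0.5645, 0.1779, 0.0162]
contact_force: [-0.4, 0.8, -0.8]
tool_pos: [0.5645, 0.1779, 0.016]
contact_force: [-2.0, -0.3, 5.1]
```

```bash
python3 -m handwheel '{"twist":[[0,0,0],[0,0,0],[0,0,0],[0,0,0],[0,0,0],[0,0,0],[0,0,0],[0,0,0],[0,0,0],[0,0,0],[0,0,0]],"slide":[[0,0,0.005],[0,0,0],[0,0,0],[0,0,0],[0,0,0],[0,0,0],[0,0,0.1],[0,0,0.15],[0,0,0.15],[0,0,0.15],[0,0,0.12]],"claw":[0.7,0.7,0.7,0.7,0.7,0.7,0.7,0.7,0.7,0.7,0.7]}'
python3 -m handwheel '{"twist":[[0,0,0.7],[0,0,0.7],[0,0,0.7],[0,0,0.7],[0,0,0.7],[0,0,0.7],[0,0,0.7],[0,0,0.7],[0,0,0.7],[0,0,0.7],[0,0,0.7],[0,0,0.7]],"slide":[[-0.06,-0.1,0],[-0.06,-0.15,0],[-0.06,-0.16,0],[-0.06,-0.16,0],[-0.06,-0.16,0],[-0.06,-0.16,0],[-0.06,-0.16,0],[-0.06,-0.16,0],[-0.06,-0.16,0],[-0.06,-0.16,0],[-0.06,-0.16,0],[-0.06,-0.16,0]],"claw":[1,1,1,1,1,1,1,1,1,1,1,1]}'
python3 -m handwheel '{"twist":[[0,0,0.7],[0,0,0.7],[0,0,0.7],[0,0,0],[0,0,0],[0,0,0],[0,0,0]],"slide":[[-0.06,-0.16,0],[-0.06,-0.16,0],[-0.06,-0.116,0],[-0.003,0,0],[0,0,0],[0,0,0],[0,0,0]],"claw":[1,1,1,1,1,1,1]}'
python3 - <<'E'
from parts import *
s=vision.capture("scene"); t=vision.capture("top"); w=vision.capture("wrist")
for c in(s,t): locate("tube",1,.033,[c])
for c in(s,t,w): locate("cap",0,-.099,[c])
E
```

```text
time: 37.23
tool_pos: [0.5648, 0.1779, 0.1179]
eef_rot: [0.0, 0.592, 0.806, 0.001]
contact_force: [-0.4, 0.9, -0.1]
finger_gap: 0.0639
grasp_force: 0.0
time: 38.23
tool_pos: [0.4557, -0.1007, 0.1163]
eef_rot: [0.0, 0.263, 0.965, 0.0]
contact_force: [-0.1, 0.2, -0.5]
finger_gap: 0.0916
grasp_force: 0.0
time: 38.82
tool_pos: [0.4293, -0.1643, 0.1163]
eef_rot: [0.0, 0.175, 0.985, 0.0]
contact_force: [0.2, 0.1, -0.3]
finger_gap: 0.0911
grasp_force: 0.0
tube 1 [ 0.5631  0.1785 -1.2677] IoU 0.92 slot 0.5642 0.1778 off in board mm [-1.  -0.8]
cap 1 [ 0.428  -0.1645 -0.3472] IoU 0.9 slot 0.4305 -0.1685 off in board mm [-3.7  2.9]
cap 1 [ 0.4224 -0.1661 -0.3475] IoU 0.7 slot 0.4305 -0.1685 off in board mm [-8.4 -0.4]
cap 1 [ 0.4277 -0.1657 -0.3487] IoU 0.97 slot 0.4305 -0.1685 off in board mm [-3.6  1.7]
```

```bash
python3 -m handwheel '{"twist":[[0,0,0],[0,0,0],[0,0,0],[0,0,0],[0,0,0],[0,0,0],[0,0,0],[0,0,0],[0,0,0],[0,0,0],[0,0,0],[0,0,0]],"slide":[[-0.006,-0.004,-0.1],[0,0,-0.15],[0,0,-0.15],[0,0,-0.15],[0,0,-0.1],[0,0,-0.06],[0,0,0],[0,0,0],[0,0,0],[0,0,0],[0,0,0],[0,0,0]],"claw":[1,1,1,1,1,1,1,0,0,0,0,0]}'
python3 -m handwheel '{"twist":[[0,0,0],[0,0,0],[0,0,0],[0,0,0],[0,0,0],[0,0,0],[0,0,0]],"slide":[[0,0,0],[0,0,0],[0,0,0],[0,0,0],[0,0,0],[0,0,0],[0,0,0]],"claw":[0,0,0,0,0,0,0]}' 25
```

```text
time: 40.22
tool_pos: [0.4284, -0.1659, 0.0104]
eef_rot: [0.001, 0.175, 0.985, -0.0]
contact_force: [0.1, -0.1, -0.2]
finger_gap: 0.0608
grasp_force: 0.0
time: 40.8
tool_pos: [0.428, -0.1657, 0.0098]
eef_rot: [0.0, 0.175, 0.985, 0.0]
contact_force: [-1.3, -0.2, 1.5]
finger_gap: 0.035
grasp_force: 25.0
```

```bash
python3 -m handwheel '{"twist":[[0,0,0],[0,0,0],[0,0,0],[0,0,0],[0,0,0],[0,0,0],[0,0,-0.7],[0,0,-0.7],[0,0,-0.7],[0,0,-0.7],[0,0,-0.7],[0,0,-0.7]],"slide":[[0,0,0.05],[0,0,0.1],[0,0,0.15],[0,0,0.15],[0,0,0.15],[0,0,0.12],[0.05,0.1,0],[0.07,0.13,0],[0.08,0.14,0],[0.08,0.14,0],[0.08,0.14,0],[0.08,0.14,0]],"claw":[0,0,0,0,0,0,0,0,0,0,0,0]}' 
python3 -m handwheel '{"twist":[[0,0,-0.7],[0,0,-0.7],[0,0,-0.7],[0,0,-0.7],[0,0,-0.7],[0,0,-0.7],[0,0,-0.7],[0,0,-0.7],[0,0,-0.7],[0,0,0],[0,0,0],[0,0,0]],"slide":[[0.08,0.14,0],[0.08,0.14,0],[0.08,0.14,0],[0.08,0.14,0],[0.08,0.14,0],[0.08,0.14,0],[0.08,0.14,0],[0.04,0.1,0],[0,0,0],[0,0,0],[0,0,0],[0,0,0]],"claw":[0,0,0,0,0,0,0,0,0,0,0,0]}'
```

```text
time: 41.8
tool_pos: [0.4942, -0.0461, 0.1181]
eef_rot: [0.0, 0.353, 0.936, 0.0]
contact_force: [0.1, -0.6, -1.8]
finger_gap: 0.0353
grasp_force: 25.0
time: 42.8
tool_pos: [0.5836, 0.1144, 0.1178]
eef_rot: [-0.0, 0.592, 0.806, -0.0]
contact_force: [0.3, 0.5, -0.6]
finger_gap: 0.035
grasp_force: 25.0
```

```bash
python3 -m handwheel '{"twist":[[0,0,0],[0,0,0],[0,0,0],[0,0,0],[0,0,0],[0,0,0],[0,0,0],[0,0,0]],"slide":[[0,0,-0.1],[0,0,-0.15],[0,0,-0.15],[0,0,-0.15],[0,0,-0.1],[0,0,-0.05],[0,0,0],[0,0,0]],"claw":[0,0,0,0,0,0,0,0]}' | grep -E "pos|ct_force"
python3 -m handwheel '{"twist":[[0,0,0],[0,0,0],[0,0,0]],"slide":[[0,0,-0.012],[0,0,0],[0,0,0]],"claw":[0,0,0]}' | grep -E "pos|ct_force"
python3 -m handwheel '{"twist":[[0,0,0],[0,0,0]],"slide":[[0,0,-0.008],[0,0,0]],"claw":[0,0]}' | grep -E "pos|ct_force"
```

```text
tool_pos: [0.5843, 0.1145, 0.0132]
contact_force: [-0.7, 0.0, -1.1]
tool_pos: [0.5846, 0.1149, 0.0119]
contact_force: [0.7, -0.5, -0.6]
tool_pos: [0.5841, 0.1149, 0.0101]
contact_force: [0.7, 0.2, -1.4]
```

```bash
python3 -m handwheel '{"twist":[[0,0,0],[0,0,0]],"slide":[[0,0,-0.005],[0,0,0]],"claw":[0,0]}' | grep -E "pos|ct_force"
python3 -m handwheel '{"twist":[[0,0,0],[0,0,0],[0,0,0],[0,0,0],[0,0,0],[0,0,0],[0,0,0],[0,0,0],[0,0,0],[0,0,0],[0,0,0]],"slide":[[0,0,0],[0,0,0],[0,0,0],[0,0,0],[0,0,0],[0,0,0],[0,0,0.1],[0,0,0.15],[0,0,0.15],[0,0,0.15],[0,0,0.15]],"claw":[0.7,0.7,0.7,0.7,0.7,0.7,0.7,0.7,0.7,0.7,0.7]}'
python3 -m handwheel '{"twist":[[0,0,0],[0,0,0],[0,0,0],[0,0,0],[0,0,0],[0,0,0],[0,0,0],[0,0,0],[0,0,0],[0,0,0],[0,0,0],[0,0,0]],"slide":[[-0.08,-0.18,0.1],[-0.08,-0.18,0.1],[-0.08,-0.18,0.1],[-0.08,-0.18,0.1],[-0.08,-0.18,0.1],[-0.08,-0.18,0.1],[-0.08,-0.18,0],[-0.08,-0.18,0],[-0.08,-0.18,0],[-0.08,-0.18,0],[0,0,0],[0,0,0]],"claw":[0.7,0.7,0.7,0.7,0.7,0.7,0.7,0.7,0.7,0.7,0.7,0.7]}'
python3 - <<'E'
from parts import *
s=vision.capture("scene"); t=vision.capture("top")
for n,x in dict(burner=-.099,nut=-.033,tube=.033,cap=.099).items():
    for c in(s,t): locate(n,1,x,[c])
cv2.imwrite("pics/end.png",np.hstack([cv2.resize(s["frame"][150:270,310:490],(400,267),interpolation=2),cv2.resize(t["frame"][160:280,60:240],(400,267),interpolation=2)])[:,:,::-1])
E
```

```text
tool_pos: [0.5842, 0.1149, 0.0098]
contact_force: [-1.1, -0.8, 4.5]
time: 44.97
tool_pos: [0.5838, 0.1148, 0.1149]
eef_rot: [-0.0, 0.592, 0.806, -0.0]
contact_force: [-0.2, 0.5, -0.9]
finger_gap: 0.064
grasp_force: 0.0
time: 45.97
tool_pos: [0.4635, -0.156, 0.204]
eef_rot: [-0.0, 0.593, 0.805, 0.0]
contact_force: [-0.3, 0.6, 0.0]
finger_gap: 0.0638
grasp_force: 0.0
burner 1 [ 0.5259  0.3033 -1.2441] IoU 0.9 slot 0.5248 0.3038 off in board mm [0.8 0.9]
burner 1 [ 0.5243  0.3018 -1.4044] IoU 0.92 slot 0.5248 0.3038 off in board mm [ 1.8 -1. ]
nut 1 [ 0.5462  0.24   -1.2677] IoU 0.95 slot 0.5445 0.2408 off in board mm [1.4 1.4]
nut 1 [ 0.543   0.2403 -1.2679] IoU 0.94 slot 0.5445 0.2408 off in board mm [ 0.1 -1.5]
tube 1 [ 0.5648  0.1778 -1.2674] IoU 0.95 slot 0.5642 0.1778 off in board mm [0.2 0.5]
tube 1 [ 0.5628  0.1777 -1.2669] IoU 0.92 slot 0.5642 0.1778 off in board mm [-0.3 -1.4]
cap 1 [ 0.5828  0.117  -1.2678] IoU 0.86 slot 0.5839 0.1149 off in board mm [-2.3 -0.5]
cap 1 [ 0.5828  0.114  -1.2673] IoU 0.95 slot 0.5839 0.1149 off in board mm [ 0.5 -1.3]
```

View pics/end.png

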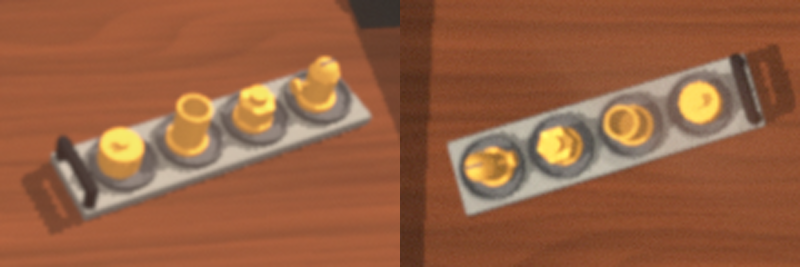

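All four stand upright in their pockets. From the rail handle they run cap (120,150), tube (190,125), nut (255,110) and burner (320,85) in the scene crop. That is the reverse of the tray order.

```bash
python3 -c "
from workcell import r
print(r.job_done())"
```

```text
the job is handed in; nothing more can be done
None
```

Job handed in at about 46 s: cap, tube, nut and burner stand upright in the rail pockets, in that order from the loop handle (the reverse of the tray), each within about 2 mm of its pocket centre.

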